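# Shift the mixer gearbox to the green speed

## Robot

A 6-joint arm with a two-finger parallel gripper is mounted at the origin on a cart in front of the work surface, level with it; the furniture and walls round the work are solid. World frame = base frame: x ahead of the robot, y to its left, z up, the work surface at z = 0. Lengths are in mm, angles in degrees, forces in N, time in s.
With the tool pointing down it reaches from about 350 to 850 mm from the base axis. Payload 8.1 kg.
Tool frame: the origin (TCP) lies between the finger pads; the fingertips stand 22 mm ahead of it and the grasp point (between the pads) lies 3 mm ahead of it; z points along the fingers, y is the line along which they close (so a half turn about z gives the same grasp; the last joint's range is limited). The gripper opens to 85 mm and grips with 20 to 120 N. Pads are 22 mm wide; open, the fingers measure 114 mm over their backs; the gripper's body (76 mm by 85 mm) begins 54 mm behind the grasp point. The pads swing forward as they close: fully open they stand 13 mm farther back than shut.
Start: joints at [-80.753, 7.471, 85.268, -0, 87.261, -4.893], TCP at [146.602, -581.819, 253.292] pointing down, gripper open.
Joint ranges: [-169.43, 169.43], [-51.17, 129.36], [1.28, 143.12], [-76.62, 256.62], [0, 156.53], [-152.29, 152.29]. Speed limits (degrees/s): [136.94, 136.94, 159.86, 180, 180, 180].

## Interface

Orientations are given as [roll, pitch, yaw] about the fixed x, y, z axes, in that order (R = Rz(yaw) Ry(pitch) Rx(roll)).
In Python, from bench import r, vision gives the robot as it stands.
- The arm moves only by the tool step_arm, never from a script. Its argument "targets" is a list that holds one entry, the list of rows, each a list of 6 numbers: the shift along the world's x, y, z in mm, then the turn, a rotation vector about the world's x, y, z in rad. In form: [[[x, y, z, rx, ry, rz], ...]]. A call has 1 to 12 rows; each row is the pose to reach, as a shift and turn from the pose commanded when the call began; what a row does not reach only later rows make up. A row lasts 1/12 s, in which the tool goes at most 41.7 mm and 7.16 degrees, less where a joint would pass 70% of its speed; a pose out of reach is approached as far as the arm can. A call with a gripper value outside its range is refused whole. "fingers" is the gripper's target within -1 to 1 (shut at 1, half-way at 0, fully open at -1), set as the call begins (left out, the last holds). The fingers move at their own pace and stop on an object; "newtons" is the grip in N (left out, the last holds). Time passes only in rows, so rows that repeat a pose let the fingers close. It gives the time, the measured TCP pose, the force, the opening and the grip force at its end, in the units of the state.
- r.sense(): the state, without advancing time (a new reading comes with each control period).
- vision.snapshot(name): name is "scene" or "side" or "wrist"; returns a dict with "img" (480x640x3 uint8, blue, green, red), "mtx" (3x3 intrinsics, pixels), "eye" and "attitude" of the camera in the world. Camera axes: x right, y up, looking along -z (the intrinsics and any distortion apply to the point x, -y, -z); pixel columns grow to the right and rows downward; lengths in mm; the calibration is good to about 2 mm. A picture is of the moment at which its call begins. There is no depth.
- r.hand_in(): hands the job in; it is judged then, once.
The state is a dict: "time": time; "joint_pos": joint angles; "qd": joint speeds; "joint_efforts": joint torques, N m; "tool_pos": TCP position; "tcp_rot": TCP orientation; "ft_force": force on the tool from outside, world axes, zero at the start; "wrist_torque": the same for the moment, N m; "finger_gap": finger opening in mm; "grip_force": force on a finger pad.
Only numpy, scipy, OpenCV 4.12 (cv2) and the standard library are available. Lean on these libraries where they do the work, as an engineer would, in place of code of your own. Each camera call takes 0.05 s, during which the arm holds its last target. There are 200 camera calls.

## Task

The mixer gearbox is parked: push its gear lever with the fingertips, without gripping it, out of the park notch, along the cross channel of the gate and fully home into the slot marked by the green dot, then take the hand away. Push gently, do not run the lever into the slot of another colour on the way, and leave the things standing around it where they are.

Things in the scene. Friction and masses are not known exactly. Their poses are not given: they have to be found in the camera images.
- gearbox: blue mixer gearbox fixed to the worktop: housing 140 x 150 mm, grey motor on its +y side (to y = 165 mm), output shaft on its -y side (to y = -115). Origin on the worktop under the middle of the housing, z up, +x away from the robot and +y to its left within 0.35 rad. Aluminium gate plate on top, 110 x 120 mm, upper face at z = 90 mm
- gate (a point): centre of the gate, on the plate's upper face, axes as the gearbox's. Lever centre lines: cross channel along y at x = 0; at each end (y = +22, -22 mm) a slot along x, from x = -16 to +16; at y = 0 a park notch on the -x side only, to x = -16, where the lever starts. All 11 mm wide for the 8 mm lever. Every run ends at a solid stop, also straight +x out of the notch
- knob (a point): centre of the black ball knob, 26 mm across, on the 8 mm steel lever. Its place from gate (x, y; mm, within 4 mm of play): at the start -31 to -18, 0; channel ends 0, +43 or -43; home in a slot +30 or -30, +42 or -42. About 150 mm above the worktop with the lever upright, 138 in a slot
- pivot (a point): universal joint inside the gearbox about which the lever tilts, 30 mm above the worktop under the gate's centre, 120 mm from the knob's centre. Moving the lever takes about 2 N at the knob, and it stays where it is left
- shift_fore (a joint): tilt of the lever along the gearbox's x: 0 in the cross channel (within 0.03 of play), -0.26 to -0.16 at the start, about -0.26 home in a -x slot, about +0.26 in a +x slot (rad)
- shift_side (a joint): tilt of the lever along the gearbox's y: 0 in line with the park notch, about +0.37 at the +y end of the channel, about -0.37 at the -y end (rad)
- dot_green: green dot, 16 mm across and 2 mm thick, fixed on the gate plate diagonally outside the closed end of the slot it marks, x = +30 or -30, y = +42 or -42 mm from gate: straight below the knob's centre when the lever is home in that slot. Origin under its middle, axes as the gearbox's. Which colour marks which slot varies
- dot_yellow: yellow dot, 16 mm across and 2 mm thick, fixed on the gate plate diagonally outside the closed end of the slot it marks, x = +30 or -30, y = +42 or -42 mm from gate: straight below the knob's centre when the lever is home in that slot. Origin under its middle, axes as the gearbox's. Which colour marks which slot varies
- dot_red: red dot, 16 mm across and 2 mm thick, fixed on the gate plate diagonally outside the closed end of the slot it marks, x = +30 or -30, y = +42 or -42 mm from gate: straight below the knob's centre when the lever is home in that slot. Origin under its middle, axes as the gearbox's. Which colour marks which slot varies
- dot_blue: blue dot, 16 mm across and 2 mm thick, fixed on the gate plate diagonally outside the closed end of the slot it marks, x = +30 or -30, y = +42 or -42 mm from gate: straight below the knob's centre when the lever is home in that slot. Origin under its middle, axes as the gearbox's. Which colour marks which slot varies
- blue_bottle: small blue dropper bottle with white cap, 26 mm across, 70 mm high, loose on the worktop; origin under its middle; to be left alone
- black_lid_jar: small white jar with black lid, 44 mm across, 35 mm high, loose on the worktop; origin under its middle; to be left alone
- timer: white kitchen timer, 64 x 64 x 19 mm, loose on the worktop; origin under its middle; to be left alone
- beaker: clear beaker, 52 mm across, 70 mm high, loose on the worktop; origin under its middle; to be left alone
- cylinder: white measuring cylinder, foot 55 mm across, 154 mm high, loose on the worktop; origin under its middle; to be left alone
- tape: roll of brown tape lying flat, 104 mm across, 25 mm high, loose on the worktop; origin under its middle; to be left alone

How it is judged (in metres and radians):
At the end, for the whole second after the job is handed in: the lever stands still, fully home in the green slot (knob centre over the green dot within 7 mm along the slot and 10 mm across it), and the loose things are within 15 mm of where they stood (x of knob in the frame of dot_green between -0.007 and 0.007 m and y of knob in the frame of dot_green between -0.01 and 0.01 m and velocity of joint shift_fore between -0.05 and 0.05 rad/s and velocity of joint shift_side between -0.05 and 0.05 rad/s and distance of each of blue_bottle, black_lid_jar, timer, beaker, cylinder, tape from where it was at the start of the episode below 0.015 m); the robot touches nothing.
It fails at once if the lever was run into the slot of another colour (horizontal distance between knob and dot_yellow below 0.015 m or horizontal distance between knob and dot_red below 0.015 m or horizontal distance between knob and dot_blue below 0.015 m).
It fails at once if the lever or gearbox was gripped or pushed hard (over 35 N) (contact force between the fingers and gearbox above 35 N).
It fails at once if a loose thing was pushed away, lifted or tipped (distance of any of blue_bottle, black_lid_jar, timer, beaker, cylinder, tape from where it was at the start of the episode above 0.015 m or angle between any of blue_bottle, black_lid_jar, timer, beaker, cylinder, tape's own z axis and vertical above 0.4 rad).
It also fails if it takes over 42 s, if anything falls off the work surface, if the arm or the gripper's body presses on something with over 40 N, if the wrist force passes 120 N, or if a joint passes its speed limit or range.

## Working session

There is one attempt and no reset: what is moved stays moved. The work goes in short steps, Python scripts to look and compute and a tool call to move; the robot and the scene stay as the last step left them, time stands still between calls to the robot, and variables do not carry over. Pictures are saved under pics/ and viewed, at most 10 in all, crops included, and the job is handed in when it is done.

Besides the shell and the picture viewer there is one more tool, called after ">>>" as name(argument=value, ...) on one line, values as JSON. step_arm: Moves the arm, as the interface text tells. Its arguments: {"type":"object","properties":{"targets":{"type":"array"},"fingers":{"type":"number"},"newtons":{"type":"number"}},"required":["targets"]}

```bash
mkdir -p pics
cat > h.py <<'E'
import numpy as np,cv2
from bench import r,vision
from scipy.spatial.transform import Rotation as R
def att(a):
    a=np.array(a,float)
    if a.shape==(3,3): return a
    return R.from_euler('xyz',a,degrees=True).as_matrix()
def ray(s,u,v):
    m=np.array(s['mtx']);d=np.linalg.inv(m)@[u,v,1]
    return np.array(s['eye']),att(s['attitude'])@[d[0],-d[1],-d[2]]
def onz(s,u,v,z):
    e,d=ray(s,u,v);return e+d*(z-e[2])/d[2]
def px(s,p):
    c=att(s['attitude']).T@(np.array(p,float)-np.array(s['eye']));q=np.array(s['mtx'])@[c[0],-c[1],-c[2]];return q[:2]/q[2]
E
python3 - <<'E'
from h import *
import pickle
for n in("scene","side"):
    s=vision.snapshot(n);cv2.imwrite(f'pics/{n}.png',s['img']);pickle.dump(s,open(n+'.pkl','wb'));print(n,[ (k,s[k]) for k in s if k!='img'])
print(r.sense())
E
```

```text
scene [('mtx', array([[560.81065074,   0.        , 319.86692202],
       [  0.        , 560.81065074, 240.11343963],
       [  0.        ,   0.        ,   1.        ]])), ('eye', array([-613.59210068,  693.59980568,  712.41041274])), ('attitude', array([  64.86342189,   -0.85225563, -119.5935287 ]))]
side [('mtx', array([[468.47730183,   0.        , 320.30946371],
       [  0.        , 468.47730183, 239.55415162],
       [  0.        ,   0.        ,   1.        ]])), ('eye', array([-277.32849968,  301.77029648, 1164.88875657])), ('attitude', array([  36.2762508 ,   -0.89563623, -106.95726319]))]
{'time': 0.1, 'joint_pos': array([-8.07535227e+01,  7.51151317e+00,  8.53249528e+01,  3.51224036e-04,
        8.72607462e+01, -4.89263047e+00]), 'qd': array([ 0.04497528, -0.08991662, -0.1200733 , -0.08720598, -0.01529862,
        0.07575596]), 'joint_efforts': array([ 2.85778860e-04, -5.70951641e+01, -5.01942086e+01, -7.47417744e-05,
        8.09503166e-03, -2.45118520e-05]), 'tool_pos': array([ 146.518961  , -581.35385118,  252.32332394]), 'tcp_rot': array([-1.79903172e+02, -8.64062537e-03,  1.41390834e+01]), 'ft_force': array([-0.84611933,  0.83247985, -0.35118313]), 'wrist_torque': array([-0.02212626, -0.01072601,  0.04145289]), 'grip_force': 0.0, 'finger_gap': 85.58534303189253}
```

View pics/scene.png

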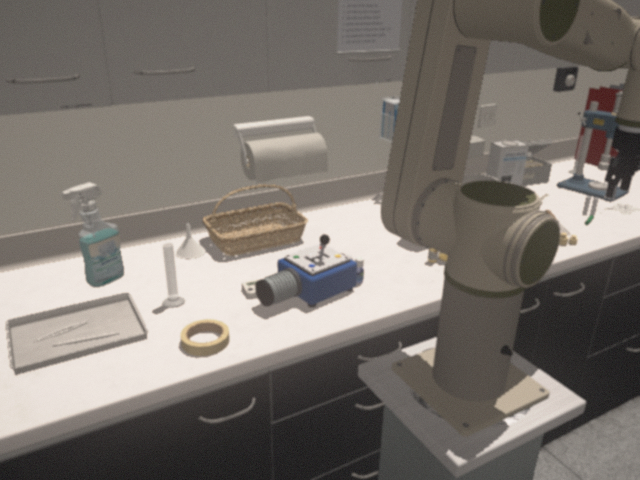

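View pics/side.png

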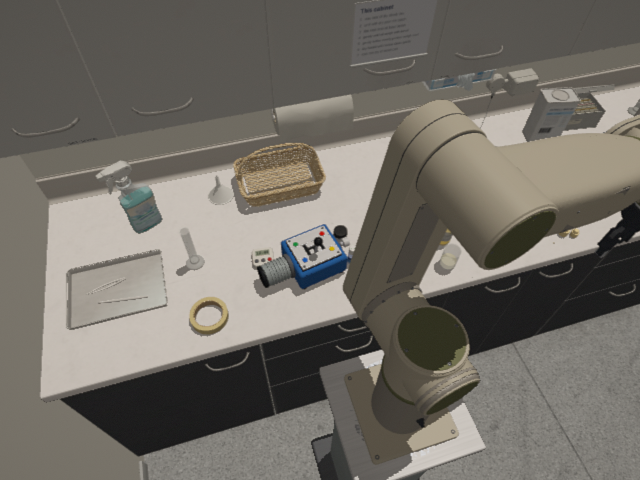

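The scene view shows the gearbox near (318,272). In the side view it is near (318,255), with the cylinder, tape, timer, beaker and black lid nearby. Next I'll enlarge the gate.

Run:
```python
import cv2,numpy as np
a=cv2.imread('pics/side.png')[215:295,245:365];b=cv2.imread('pics/scene.png')[225:305,245:365]
f=lambda x:cv2.resize(x,None,fx=6.6,fy=6.6,interpolation=cv2.INTER_CUBIC)
cv2.imwrite('pics/c1.png',f(a));cv2.imwrite('pics/c2.png',f(b))
```

```text
(no output)
```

View pics/c1.png

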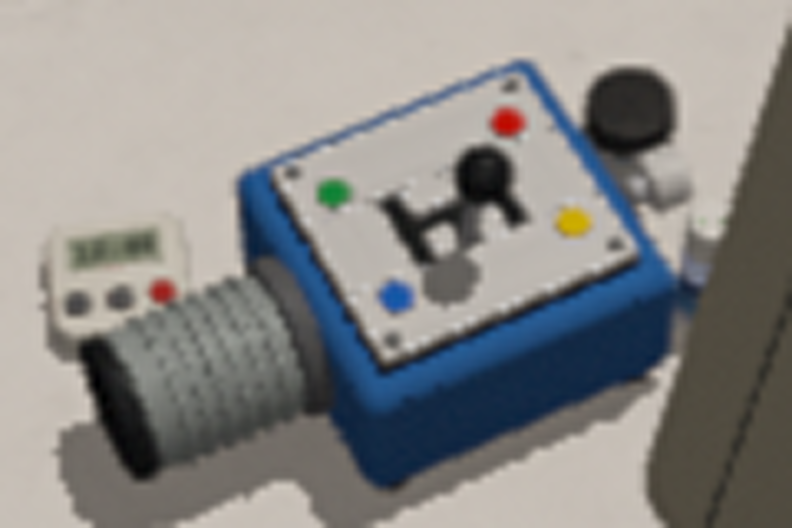

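View pics/c2.png

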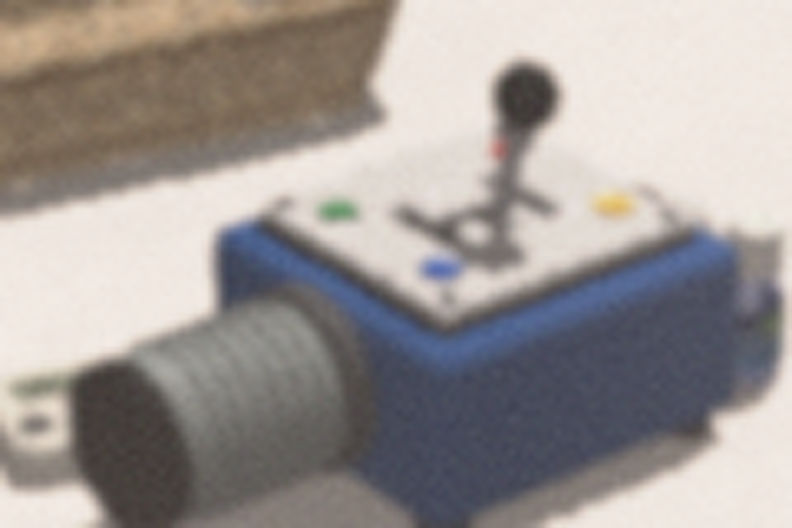

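Side crop: green (334,193), red (507,122), yellow (573,222), blue (396,297), knob (484,172). Scene crop: green (338,211), yellow (614,206), blue (440,269), knob (526,94).

```bash
cat >> h.py <<'E'
import pickle
E
python3 - <<'E'
from h import *
S=pickle.load(open('side.pkl','rb'));C=pickle.load(open('scene.pkl','rb'))
f=lambda p,o:(p[0]/6.6+o[0]-.42,p[1]/6.6+o[1]-.42)
oS=(245,215);oC=(245,225)
def fit(D,s,o):
    P=np.array([onz(s,*f(p,o),92)[:2] for _,p in D]);L=np.array([l for l,_ in D],float)
    z=P[:,0]+1j*P[:,1];l=L[:,0]+1j*L[:,1];lm=l-l.mean()
    a=np.sum((z-z.mean())*lm.conj())/np.sum(abs(lm)**2);c=z.mean()-a*l.mean()
    print('scale',abs(a),'yaw',np.angle(a,deg=True),'c',c,'res',abs(z-c-a*l))
    return c,a/abs(a)
D=[((30,42),(334,193)),((30,-42),(507,122)),((-30,-42),(573,222)),((-30,42),(396,297))]
c1,a1=fit(D,S,oS)
D2=[((30,42),(338,211)),((-30,-42),(614,206)),((-30,42),(440,269))]
c2,a2=fit(D2,C,oC)
e1,d1=ray(S,*f((484,172),oS));e2,d2=ray(C,*f((526,94),oC))
A=np.c_[d1,-d2];t=np.linalg.lstsq(A,e2-e1,rcond=None)[0];p=e1+t[0]*d1;q=e2+t[1]*d2
print(p,q)
k=(p+q)/2;print('local',((k[0]+1j*k[1]-(c1+c2)/2)/a1))
# others
for n,u,v,z in[('lid',630,95,35),('bottlecap',665,180,70),('bott2',705,245,70),('timer',115,275,19)]:
    w=onz(S,*f((u,v),oS),z);print(n,w,(w[0]+1j*w[1]-c1)/a1)
for n,u,v,z in[('cyl',185,232,154),('tape',209,316,25)]:
    w=onz(S,u,v,z);print(n,w,(w[0]+1j*w[1]-c1)/a1)
E
```

```text
scale 0.9976819204437949 yaw 10.735594562542685 c (455.0722757182473+81.8039147976597j) res [0.15950819 0.08939079 0.09584579 0.16321325]
scale 0.9912760909713759 yaw 9.970974891213952 c (454.7807973488596+84.89015063389759j) res [0.4365586  0.31182757 0.53648843]
[432.02920565  75.56749484 145.58279452] [433.28415835  77.23695866 146.08565921]
local (-23.17372888692219-2.6748907087457345j)
lid [532.1918042  -26.33249646  35.        ] (55.62639719669942-120.60932405162205j)
bottlecap [458.20731152 -16.07995477  70.        ] (-15.15335144580815-96.75461906762261j)
bott2 [420.49191805 -21.50398098  70.        ] (-53.21899374928052-95.05819885803258j)
timer [511.84481053 222.26200317  19.        ] (81.94297422422204+127.42426878008199j)
cyl [554.28133792 412.78002709 154.        ] (159.12587602440448+306.70275596144927j)
tape [358.18363318 401.81182509  25.        ] (-35.582706144651404+332.4550236155506j)
```

>>> step_arm(targets=[[[15,27,10,0,0,0],[33,60,20,0,0,0],[50,90,30,0,0,0],[67,120,40,0,0,0],[85,150,40,0,0,0],[103,182,40,0,0,0],[125,213,40,0,0,-0.02],[147,243,40,0,0,-0.04],[170,275,40,0,0,-0.063],[193,305,40,0,0,-0.063],[215,335,40,0,0,-0.063],[230,360,40,0,0,-0.063]]], fingers=1, newtons=40)

```text
time: 1.1
tool_pos: [377.7, -219.5, 293.0]
tcp_rot: [-180.0, -0.0, 10.6]
ft_force: [0.5, 0.2, -0.2]
finger_gap: -0.1
grip_force: 0.0
```

```bash
python3 -c "
from bench import r
s=r.sense()
for k in('time','tool_pos','tcp_rot','ft_force','finger_gap'):print(k,s[k])"
```

```text
time 1.1
tool_pos [ 377.66572488 -219.47739304  293.02521203]
tcp_rot [-1.79968750e+02 -1.76790542e-02  1.05811433e+01]
ft_force [ 0.48752244  0.24378209 -0.23827955]
finger_gap -0.06752153746576535
```

>>> step_arm(targets=[[[2,35,0,0,0,0],[4,70,0,0,0,0],[5,105,0,0,0,0],[7,140,0,0,0,0],[9,175,0,0,0,0],[10,210,0,0,0,0],[12,245,-10,0,0,0],[14,275,-30,0,0,0],[14,290,-60,0,0,0],[14,292,-90,0,0,0],[14,292,-105,0,0,0],[14,292,-105,0,0,0]]])

```text
time: 2.1
tool_pos: [387.7, 70.6, 183.8]
tcp_rot: [-179.9, 0.4, 10.6]
ft_force: [-1.1, -0.7, -0.3]
finger_gap: -0.2
grip_force: 0.0
```

Run:
```python
from h import *
s=vision.snapshot('side');w=vision.snapshot('wrist')
a=cv2.resize(s['img'][180:300,240:400],None,fx=2.5,fy=2.5,interpolation=cv2.INTER_CUBIC)
b=cv2.resize(w['img'],(400,300));cv2.imwrite('pics/d.png',np.hstack([a,b]))
print(w['eye'],w['attitude'],r.sense()['tool_pos'])
```

```text
[454.40101272  82.29109304 307.59758012] [-1.54246306e+01  5.15893888e-02 -7.94235971e+01] [390.17130689  70.15247703 188.18765339]
```

View pics/d.png

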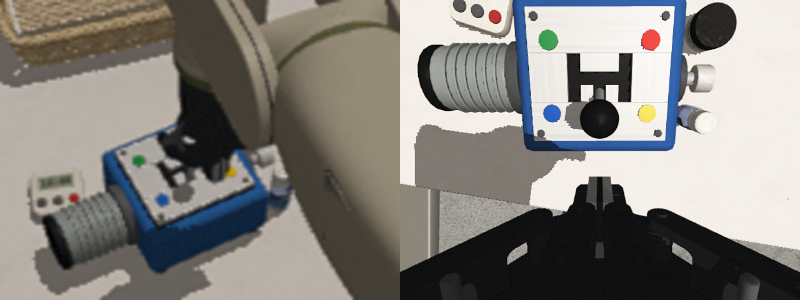

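The wrist view shows the gate, with the fingertips lined up just behind the knob. In composite pixels: knob (599,118), green (548,40), red (650,40), blue (552,113), yellow (646,113).

```bash
cat >> h.py <<'E'
def wr(p): return ((p[0]-400)*1.6,p[1]*1.6)
E
python3 - <<'E'
from h import *
s=vision.snapshot('wrist');pickle.dump(s,open('w.pkl','wb'))
D=[((30,42),(548,40)),((30,-42),(650,40)),((-30,-42),(646,113)),((-30,42),(552,113))]
P=np.array([onz(s,*wr(p),92)[:2] for _,p in D]);c=P.mean(0)
v=P[0]+P[3]-P[1]-P[2];print(P,c,'yaw',np.degrees(np.arctan2(v[1],v[0]))-90)
k=onz(s,*wr((599,118)),147);ti=onz(s,*wr((600,180)),165)
a=np.exp(1j*np.radians(10.5));g=lambda w:((w[0]-c[0])+1j*(w[1]-c[1]))/a
print('knob',k,g(k),'tip',ti,g(ti),'tcp',r.sense()['tool_pos'],g(r.sense()['tool_pos']))
E
```

```text
[[480.76443079 130.24507331]
 [496.21207216  47.21381216]
 [436.94088561  36.46424397]
 [421.57341302 119.0053974 ]] [458.8727004   83.23213171] yaw 10.542844056093003
knob [432.54229845  78.21558833 147.        ] (-26.803689353325804-0.1342062637051837j) tip [396.08376542  70.75625675 165.        ] (-64.0110760902708-0.8245907176815667j) tcp [391.0432466   70.04250945 189.36180199] (-69.09726107344189-0.6078246651878869j)
```

>>> step_arm(targets=[[[0,0,-15,0,0,0],[0,0,-30,0,0,0],[0,0,-43,0,0,0],[0,0,-43,0,0,0],[4,0.7,-43,0,0,0],[8,1.5,-43,0,0,0],[12,2.2,-43,0,0,0],[15,2.8,-43,0,0,0],[18,3.3,-43,0,0,0],[21,3.9,-43,0,0,0],[24,4.4,-43,0,0,0],[24,4.4,-43,0,0,0]]])

```text
time: 3.25
tool_pos: [415.0, 74.7, 145.3]
tcp_rot: [-180.0, 0.0, 10.5]
ft_force: [-1.5, 0.0, 2.1]
finger_gap: -0.3
grip_force: 0.8
```

>>> step_arm(targets=[[[2,0.4,0,0,0,0],[4,0.7,0,0,0,0],[6,1.1,0,0,0,0],[8,1.5,0,0,0,0],[10,1.8,0,0,0,0],[12,2.2,0,0,0,0],[13,2.4,0,0,0,0],[13,2.4,0,0,0,0]]])

```text
time: 3.92
tool_pos: [427.8, 77.0, 145.3]
tcp_rot: [-180.0, -0.0, 10.5]
ft_force: [-2.2, -0.9, 1.1]
finger_gap: 0.0
grip_force: 0.8
```

Run:
```python
from h import *
w=vision.snapshot('wrist');pickle.dump(w,open('w.pkl','wb'))
cv2.imwrite('pics/e.png',w['img'])
```

```text
(no output)
```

View pics/e.png

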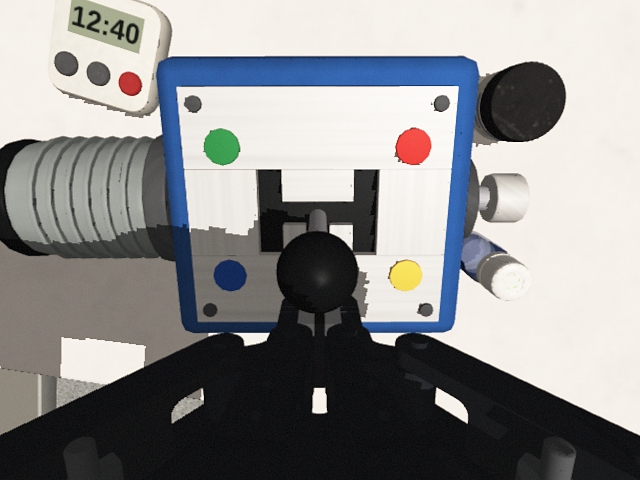

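The knob is at (317,271), touching the fingertips. Dots are at green (222,146), red (413,146), blue (230,276) and yellow (406,275).

```bash
cat >> h.py <<'E'
def knob(s,dots,k,z=149):
    P=np.array([onz(s,*p,92)[:2] for p in dots]);c=P.mean(0);v=P[0]+P[3]-P[1]-P[2]
    a=np.exp(1j*(np.arctan2(v[1],v[0])-np.pi/2));g=lambda w:complex(np.round(((w[0]-c[0])+1j*(w[1]-c[1]))/a,1))
    print('c',c,'yaw',np.degrees(np.angle(a)),'knob',g(onz(s,*k,z)),'tcp',g(r.sense()['tool_pos']))
E
python3 - <<'E'
from h import *
knob(pickle.load(open('w.pkl','rb')),[(222,146),(413,146),(406,275),(230,276)],(317,271))
E
```

```text
c [457.32890887  82.99987134] yaw 10.71505749793977 knob (-7.1+0.1j) tcp (-30.2-0.4j)
```

>>> step_arm(targets=[[[2,0.4,0,0,0,0],[4,0.7,0,0,0,0],[5,0.9,0,0,0,0],[6,1.1,0,0,0,0],[6,1.1,0,0,0,0]]])

```text
time: 4.38
tool_pos: [433.8, 78.1, 145.3]
tcp_rot: [180.0, -0.0, 10.5]
ft_force: [-0.4, -0.5, 0.8]
finger_gap: 0.3
grip_force: 0.8
```

>>> step_arm(targets=[[[1,0.2,0,0,0,0],[2,0.4,0,0,0,0],[2,0.4,0,0,0,0]]])

```text
time: 4.63
tool_pos: [435.7, 78.5, 145.3]
tcp_rot: [180.0, -0.0, 10.5]
ft_force: [-2.5, -1.2, 0.8]
finger_gap: -0.1
grip_force: 0.9
```

>>> step_arm(targets=[[[-9,-1.7,0,0,0,0],[-17.7,-3.3,0,0,0,0],[-15,-18,0,0,0,0],[-12,-33,0,0,0,0],[-9.4,-47.5,0,0,0,0],[4,-45,0,0,0,0],[17,-42.5,0,0,0,0],[30.4,-40.1,0,0,0,0],[30.4,-40.1,0,0,0,0],[29,-34,0,0,0,0],[29,-34,0,0,0,0]]])

```text
time: 5.55
tool_pos: [463.8, 45.2, 144.9]
tcp_rot: [-180.0, 0.1, 10.5]
ft_force: [0.1, -0.3, 0.3]
finger_gap: 0.3
grip_force: 0.0
```

Run:
```python
from h import *
w=vision.snapshot('wrist');pickle.dump(w,open('w.pkl','wb'))
cv2.imwrite('pics/f.png',w['img'])
```

```text
(no output)
```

View pics/f.png

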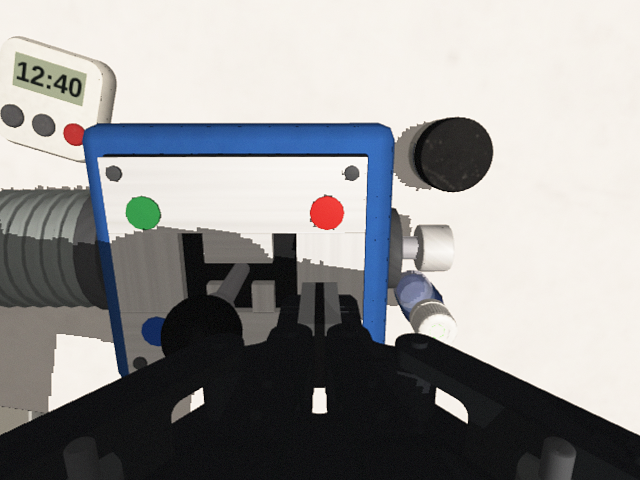

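The knob is at (202,336), clear of the fingers. Green is at (143,213) and red at (327,213), and the lever stands in the cross channel.

```bash
cat >> h.py <<'E'
def knob2(s,gr,rd,k,z=149):
    G,D=onz(s,*gr,92)[:2],onz(s,*rd,92)[:2];v=G-D;a=np.exp(1j*(np.arctan2(v[1],v[0])-np.pi/2))
    m=(G+D)/2;c=m[0]+1j*m[1]-30*a;g=lambda w:np.round((w[0]+1j*w[1]-c)/a,1)
    print('c',c,'yaw',np.degrees(np.angle(a)),'span',np.hypot(*v),'knob',g(onz(s,*k,z)),'tcp',g(r.sense()['tool_pos']))
E
python3 - <<'E'
from h import *
knob2(pickle.load(open('w.pkl','rb')),(143,213),(327,213),(202,336))
E
```

```text
c (457.1581073647056+83.03254116873288j) yaw 10.558068934676474 span 84.17796820805249 knob (-0.5+0.9j) tcp (-0.4-38.6j)
```

>>> step_arm(targets=[[[-0.9,5,0,0,0,0],[-1.8,10,0,0,0,0],[-2.6,14,0,0,0,0],[-3.3,18,0,0,0,0],[-4,22,0,0,0,0],[-4.8,26,0,0,0,0],[-5.5,30,0,0,0,0],[-6.3,34,0,0,0,0],[-7,38,0,0,0,0],[-7.7,42,0,0,0,0],[-8.1,44,0,0,0,0],[-8.1,44,0,0,0,0]]])

```text
time: 6.6
tool_pos: [456.2, 89.0, 145.0]
tcp_rot: [-180.0, 0.0, 10.6]
ft_force: [0.0, 0.2, -0.0]
finger_gap: 0.3
grip_force: 0.0
```

Run:
```python
from h import *
w=vision.snapshot('wrist');pickle.dump(w,open('w.pkl','wb'))
cv2.imwrite('pics/g.png',w['img'])
```

```text
(no output)
```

View pics/g.png

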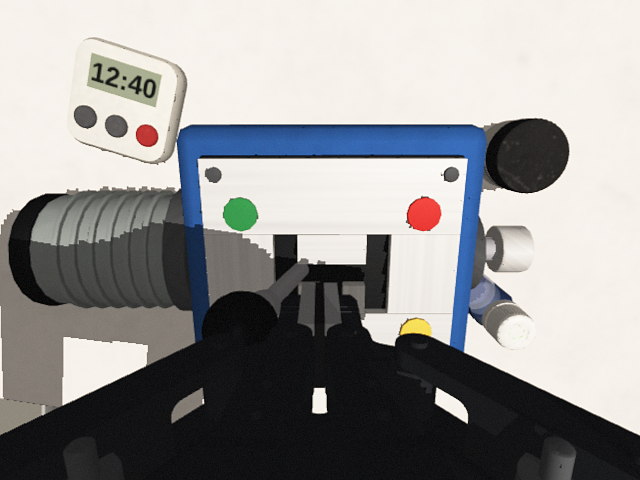

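The knob is at (239,331), with green at (240,214) and red at (424,214).

Run:
```python
from h import *
knob2(pickle.load(open('w.pkl','rb')),(240,214),(424,214),(239,331),146)
```

```text
c (457.2595923159022+83.08852884001757j) yaw 10.574514868923954 span 84.2529701188533 knob (0.2+33.4j) tcp (0.2+5.9j)
```

>>> step_arm(targets=[[[-0.4,2,0,0,0,0],[-0.7,4,0,0,0,0],[-1.1,6,0,0,0,0],[-1.5,8,0,0,0,0],[-1.7,9,0,0,0,0],[-1.7,9,0,0,0,0]]])

```text
time: 7.15
tool_pos: [454.7, 97.7, 145.3]
tcp_rot: [-180.0, 0.0, 10.5]
ft_force: [0.2, -0.9, -1.5]
finger_gap: -0.1
grip_force: 0.6
```

>>> step_arm(targets=[[[-0.2,1,0,0,0,0],[-0.2,1,0,0,0,0]]])

```text
time: 7.32
tool_pos: [454.6, 98.6, 145.3]
tcp_rot: [-180.0, -0.0, 10.5]
ft_force: [0.2, -1.5, -2.2]
finger_gap: 0.0
grip_force: 0.8
```

>>> step_arm(targets=[[[-0.2,1,0,0,0,0],[-0.4,2,0,0,0,0],[-0.4,2,0,0,0,0]]])

```text
time: 7.57
tool_pos: [454.1, 100.6, 145.3]
tcp_rot: [-180.0, 0.0, 10.5]
ft_force: [-0.2, -1.8, -2.4]
finger_gap: -0.1
grip_force: 0.9
```

>>> step_arm(targets=[[[-0.2,1,0,0,0,0],[-0.3,1.5,0,0,0,0],[-0.3,1.5,0,0,0,0]]])

```text
time: 7.82
tool_pos: [453.9, 101.7, 145.1]
tcp_rot: [180.0, 0.0, 10.5]
ft_force: [2.0, -3.6, -4.0]
finger_gap: -0.1
grip_force: 2.3
```

Run:
```python
from h import *
w=vision.snapshot('wrist');pickle.dump(w,open('w.pkl','wb'))
cv2.imwrite('pics/h.png',w['img'])
```

```text
(no output)
```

View pics/h.png

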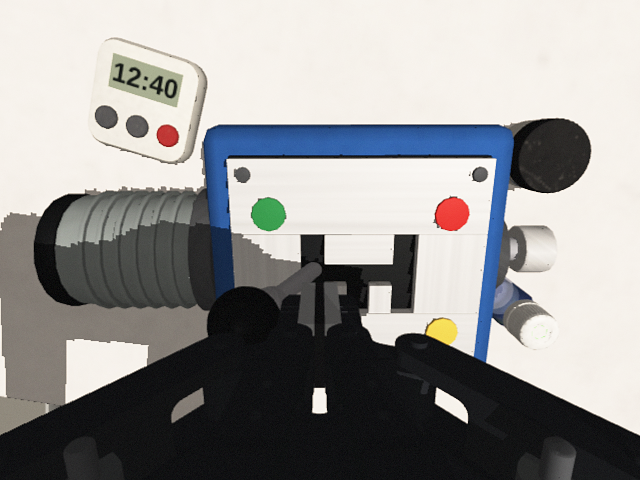

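The lever foot is in the left slot line at (315,268) and the knob is at (243,327), at the channel end. Force rises against the stop. Next I go round behind it.

>>> step_arm(targets=[[[1.1,-6,0,0,0,0],[2.2,-11.8,0,0,0,0],[-12,-14.5,0,0,0,0],[-26,-17,0,0,0,0],[-39.1,-19.5,0,0,0,0],[-42,-7,0,0,0,0],[-44,5,0,0,0,0],[-45.9,16.8,0,0,0,0],[-45.9,16.8,0,0,0,0],[-37,18.5,0,0,0,0],[-29.2,20,0,0,0,0],[-29.2,20,0,0,0,0]]])

```text
time: 8.87
tool_pos: [426.2, 121.8, 145.8]
tcp_rot: [-180.0, -0.1, 10.5]
ft_force: [0.1, -0.1, 0.6]
finger_gap: 0.1
grip_force: 0.0
```

>>> step_arm(targets=[[[3,0.6,0,0,0,0],[6,1.1,0,0,0,0],[9,1.7,0,0,0,0],[12,2.2,0,0,0,0],[15,2.8,0,0,0,0],[18,3.3,0,0,0,0],[21,3.9,0,0,0,0],[23,4.3,0,0,0,0],[25,4.6,0,0,0,0],[25,4.6,0,0,0,0]]])

```text
time: 9.7
tool_pos: [450.0, 126.6, 145.0]
tcp_rot: [180.0, 0.0, 10.5]
ft_force: [-1.1, -1.0, -0.2]
finger_gap: 0.2
grip_force: 0.5
```

>>> step_arm(targets=[[[2,0.4,0,0,0,0],[4,0.7,0,0,0,0],[5,0.9,0,0,0,0],[5,0.9,0,0,0,0]]])

```text
time: 10.03
tool_pos: [454.6, 127.5, 145.0]
tcp_rot: [-180.0, 0.0, 10.5]
ft_force: [-2.6, -0.8, -1.3]
finger_gap: 0.1
grip_force: 1.3
```

>>> step_arm(targets=[[[1,0.2,0,0,0,0],[2,0.4,0,0,0,0],[2,0.4,0,0,0,0]]])

```text
time: 10.28
tool_pos: [455.9, 127.8, 144.8]
tcp_rot: [180.0, 0.1, 10.5]
ft_force: [-6.5, -1.9, -1.0]
finger_gap: -0.1
grip_force: 3.1
```

Force is rising against the stop, which matches a knob position near x = 30. I'll push a touch more, then retreat and look.

>>> step_arm(targets=[[[1,0.2,0,0,0,0],[1,0.2,0,0,0,0]]])

```text
time: 10.45
tool_pos: [456.4, 127.9, 144.7]
tcp_rot: [180.0, 0.2, 10.5]
ft_force: [-8.1, -2.9, 0.2]
finger_gap: -0.1
grip_force: 4.5
```

>>> step_arm(targets=[[[-6,-1.1,0,0,0,0],[-16,-3,0,0,0,0],[-30,-5.5,0,0,0,0],[-45,-8.3,0,0,0,0],[-50,-9,20,0,0,0],[-50,-9,45,0,0,0],[-50,-9,70,0,0,0],[-50,-9,90,0,0,0],[-50,-9,90,0,0,0]]])

```text
time: 11.2
tool_pos: [410.7, 119.8, 241.3]
tcp_rot: [-180.0, -0.6, 10.5]
ft_force: [0.8, -0.1, 0.1]
finger_gap: -0.1
grip_force: 0.0
```

Run:
```python
from h import *
w=vision.snapshot('wrist');pickle.dump(w,open('w.pkl','wb'))
cv2.imwrite('pics/i.png',w['img']);print(r.sense()['ft_force'])
```

```text
[-0.35928056 -0.15913758  0.28707529]
```

View pics/i.png

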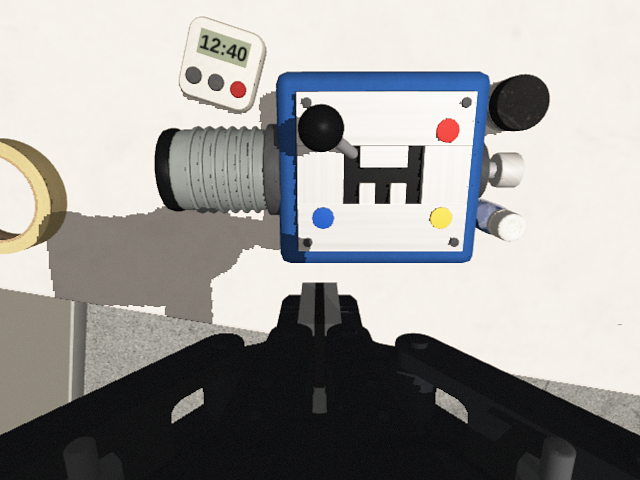

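The knob is at (321,128), covering the green dot. Red is at (447,131), blue at (323,218) and yellow at (441,218).

Run:
```python
from h import *
s=pickle.load(open('w.pkl','rb'))
c=457.2+83.05j;a=np.exp(1j*np.radians(10.57))
g=lambda w:np.round((w[0]+1j*w[1]-c)/a,1)
for p,z in[((447,131),92),((323,218),92),((441,218),92),((321,128),138)]:print(g(onz(s,*p,z)))
```

```text
(29.5-41.6j)
(-30.2+41.8j)
(-30.3-42.2j)
(30.5+43.5j)
```

The knob sits at (30.5, 43.5), fully home over green, and the hand is clear.

```bash
python3 -c "
from bench import r
print(r.hand_in())"
```

```text
the job is handed in; nothing more can be done
None
```

The lever is home in the green slot: the knob measured within about 2 mm of the green dot's centre, with wrist force under about 9 N at every reading. The hand is clear, the robot touched none of the loose things, and I handed the job in at about 11 s; no verdict came back.

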